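# Isolate and lock out the mould bench

### The arm

A 6-joint arm with a two-finger parallel gripper is mounted at the origin on the work surface. World frame = base frame: x ahead of the robot, y to its left, z up, the work surface at z = 0. Lengths are in m, angles in rad, forces in N, time in s.
With the tool pointing down it reaches from about 0.225 to 0.875 m from the base axis. Payload 3.4 kg.
Tool frame: the origin (TCP) lies midway between the tips of the shut fingers; the grasp point (between the pads) lies 19 mm behind it (manip.pinch_z is the z of the grasp point in the tool frame, in m); z points along the fingers, x is the direction in which the jaws open and shut, and the axes are right-handed (so a half turn about z gives the same grasp; the last joint's range is limited). The gripper opens to 85 mm and grips with 20 to 120 N. Pads are 22 mm wide; open, the fingers measure 114 mm over their backs; the gripper's body (76 mm by 85 mm) begins 54 mm behind the grasp point. The pads swing forward as they close: fully open they stand 13 mm farther back than shut.
Start: joints at [1.109, 0.276, 1.505, -0, 1.361, -0.121], TCP at [0.192, 0.542, 0.231] pointing down, gripper open.
Joint ranges: [-2.89, 2.89], [-0.75, 2.08], [0.22, 2.7], [-1.18, 4.32], [0.11, 2.71], [-2.7, 2.7]. Speed limits (rad/s): [2.57, 2.57, 3.14, 3.14, 3.14, 3.14].

### API

Orientations are given as a unit quaternion [w, x, y, z].
In Python, from rig import manip gives the robot as it stands. The module is installed in compiled form; this text tells all that it offers.
- The arm moves only by the tool drive_tool, never from a script. Its argument "steps" is a list of rows, each a list of 5 numbers: the shift along the tool's x, y, z in mm, then the turn about the tool's z in rad, then the gripper command: -1 is shut, 1 is fully open, values between are in proportion. A call has 1 to 5 rows; each row is the pose to reach, as a shift and turn from the pose measured when the call began, along the tool's axes at that moment; what a row does not reach only later rows make up. A row lasts 1/10 s, in which the tool goes at most 50 mm and 8.59 degrees, less where a joint would pass 70% of its speed; a pose out of reach is approached as far as the arm can. A call with a gripper value outside its range is refused whole. The fingers move at their own pace and stop on an object; "squeeze" is the grip in N (left out, the last holds). Time passes only in rows, so rows that repeat a pose let the fingers close. It gives the time, the measured TCP pose, the force and the opening at its end, in the units of the state.
- manip.get_state(): the state, without advancing time (a new reading comes with each control period).
- manip.get_image(name): name is "scene" or "side" or "wrist"; returns the picture (384x512x3 uint8, blue, green, red); there is no depth.
- manip.get_calibration(name): a dict with "camera_matrix" (3x3 intrinsics, pixels), "rvec" (rotation vector, rad) and "tvec" (3), from world to camera coordinates, as OpenCV has them. Camera axes: x right, y down, z forward; pixel columns grow to the right and rows downward; lengths in m; the calibration is good to about 2 mm. A picture is of the moment at which its call begins: read the wrist's pose just before it. get_calibration takes no time and is no camera call; for the wrist camera it gives the pose at the moment of the call.
- manip.sign_off(): hands the job in, once; it reports no verdict.
Trained networks look in the newest picture that a camera, given by its name, has taken for a name from the list of things; names that differ only in an ending like _2 or _b are one class to them, and where a whole thing is asked for, a point or a joint stands for the part that bears it (a point fixed in the world has none). Each returns a list of dicts, best first, with "conf" (0 to 1); they miss things now and then, are a little off and sometimes report something else, mostly with a low value. They report only what shows in the picture. A call takes as long as a camera call.
- manip.masks_of(camera, name): "pixels" (384x512 bool, what is visible of it) and "location" ([column, row] in pixels, amid what is visible of it).
The state is a dict: "clock": time; "qpos": joint angles; "qd": joint speeds; "effort": joint torques, N m; "position": TCP position; "ee_rot": TCP orientation; "contact_force": force on the tool from outside, world axes, zero at the start; "moment": the same for the moment, N m; "width": finger opening in m.
Only numpy, scipy, OpenCV 4.12 (cv2) and the standard library are available. Lean on these libraries where they do the work, as an engineer would, in place of code of your own. Each camera call takes 0.05 s, during which the arm holds its last target.

### The job

Swing the isolator's handle to off, so that the hole in its steel tail lines up with the hole in the fixed hasp ear. Then ease the padlock up out of its tight foam cutout with small wiggles and drop its pin through both holes until the body sits down on the handle's tail; let go, leaving the padlock standing locked there, the holes still in line and the other things on the bench undisturbed.

Things in the scene. Friction and masses are not known exactly. Their poses are not given: they have to be found in the camera images.
- isolator: Grey isolator enclosure lying on its back, fixed to the bench left or right of its middle: 200 (x) x 180 (y) x 70 mm tall. Origin: on the bench, under the handle's vertical pivot at the enclosure's centre; z up. On its +x side an upright plate (8 mm thick, 88 to 96 mm from the pivot) carries the fixed hasp ear, a level steel plate 44 x 44 x 6 mm with 30 mm of clear space under it.
- handle (a joint): Angle of the black isolator handle about its vertical pivot, rad, growing counterclockwise seen from above. Starts near on (0 to 0.35). Off is 1.40: the grip points along the enclosure's -x and the holes are in line. The travel goes on past off to a stop at 1.90, so the stop is not off. It turns with steady friction (about 0.25 N m) and stays where left.
- handle_grip (a point): Middle of the handle's grip: a black bar 80 mm long (along the radius), 26 wide, 37 tall, top 151 mm and underside 114 mm above the bench, with a flat arm under it down to 107 mm. This point is 85 mm from the pivot, 135 mm above the bench. Axes turn with the handle: x from grip to pivot, z up.
- handle_hole (a point): Centre of the 16 mm padlock hole in the handle's steel tail, across the pivot from the grip and 70 mm from the pivot. The tail ends in a plate 36 x 36 x 6 mm; this point is on its upper face, 115 mm above the bench. The tail passes 3 mm above the ear.
- ear_hole (a point): Centre of the 16 mm hole in the fixed hasp ear, 70 mm from the pivot along the enclosure's +x, on the ear's upper face, 106 mm above the bench.
- case: Open lockout case fixed to the bench: dark steel shell filled level with black foam, 160 (x) x 120 (y) x 70 mm tall, on the other side of the bench's middle from the isolator. Origin: centre of its underside; z up. The padlock stands in a cutout in its middle, pinched along the case's x by springy foam; a pull of some 5 to 15 N straight up frees it.
- padlock: Brass padlock with a straight pin for a shackle, standing pin down, 0.3 kg. Origin: the pin's foot; z up. Steel pin 10 mm thick, 36 long, foot tapered; body above it 46 (x) x 28 (y) x 68 mm, its top 104 mm above the origin. In the case the origin is 12 mm above the bench, x along the case's x, and the upper 46 mm stand clear. Locked, the foot is 27 mm below the ear's upper face.
- screwdriver: Bystander: screwdriver lying between isolator and case. Leave alone. Origin under its middle.
- guide_bush: Bystander: upright steel ring 52 mm across, 50 mm tall, between isolator and case. Leave alone. Origin: centre of its underside.

How it is judged:
By the outcome, as a careful person would: the job done as asked, in the order asked, and still so for the second after the job is handed in, with the robot touching nothing.
It also fails if it takes over 61 s, if anything falls off the work surface, if the arm or the gripper's body presses on something with over 40 N, if the wrist force passes 120 N, or if a joint passes its speed limit or range.

## Working session

There is one attempt and no reset: what is moved stays moved. The work goes in short steps, Python scripts to look and compute and a tool call to move; the robot and the scene stay as the last step left them, time stands still between calls to the robot, and variables do not carry over. Pictures are saved under pics/ and viewed, and the job is handed in when it is done.

Besides the shell and the picture viewer there is one more tool, called as name(argument=value, ...) on one line, values as JSON. drive_tool: Moves the arm, as the interface text tells. Its arguments: {"type":"object","properties":{"steps":{"type":"array","items":{"type":"array","items":{"type":"number"}}},"squeeze":{"type":"number"}},"required":["steps"]}

```bash
mkdir -p pics
cat > h.py <<'E'
import numpy as np, cv2
from rig import manip
from scipy.spatial.transform import Rotation as R
def snap(cam,fn):
    im=manip.get_image(cam); cv2.imwrite('pics/'+fn,im); return im
def cal(cam):
    c=manip.get_calibration(cam); K=np.array(c['camera_matrix']);Rm=cv2.Rodrigues(np.array(c['rvec'],float))[0];t=np.array(c['tvec'],float).ravel()
    return K,Rm,t
def atz(cam,px,z):
    K,Rm,t=cal(cam); d=Rm.T@np.linalg.inv(K)@np.array([px[0],px[1],1.]); o=-Rm.T@t
    return o+d*(z-o[2])/d[2]
def proj(cam,P):
    K,Rm,t=cal(cam); p=(Rm@np.atleast_2d(P).T).T+t; p=p@K.T; return p[:,:2]/p[:,2:]
def st():
    s=manip.get_state(); return s
E
python3 - <<'E'
from h import *
s=st(); print({k:np.round(v,3) for k,v in s.items()}, manip.pinch_z)
for c in ['scene','side','wrist']:
    snap(c,f'{c}0.png'); K,Rm,t=cal(c); print(c,np.round(-Rm.T@t,3),np.round(Rm[2],3))
    for n in ['isolator','handle','case','padlock','screwdriver','guide_bush','handle_grip','handle_hole','ear_hole']:
        try:
            for m in manip.masks_of(c,n)[:2]: print(c,n,round(m['conf'],2),np.round(m['location']),m['pixels'].sum())
        except Exception as e: print(n,e)
E
```

```text
{'clock': np.float64(0.0), 'qpos': array([ 1.109,  0.277,  1.506,  0.   ,  1.361, -0.121]), 'qd': array([ 0.001,  0.001,  0.001,  0.004, -0.   ,  0.001]), 'effort': array([-3.0000e-03, -4.1677e+01, -2.4580e+01, -1.0000e-03,  1.1000e-02,
        0.0000e+00]), 'position': array([0.192, 0.541, 0.23 ]), 'ee_rot': array([ 0.   ,  0.817,  0.577, -0.001]), 'contact_force': array([ 0.41 , -0.075, -0.167]), 'moment': array([ 0.007,  0.004, -0.036]), 'width': np.float64(0.085)} -0.0187
scene [1.124 0.439 0.581] [-0.64  -0.543 -0.544]
scene isolator 0.88 [373. 266.] 8936
scene isolator 0.47 [394. 238.] 2102
scene handle 0.69 [398. 236.] 2163
scene case 0.94 [224. 190.] 2236
scene padlock 0.63 [227. 169.] 347
scene screwdriver 0.89 [298. 202.] 255
scene handle_grip 0.83 [397. 239.] 2135
scene handle_hole 0.57 [395. 237.] 2352
scene ear_hole 0.47 [374. 265.] 9046
side [ 0.17  -0.668  0.717] [ 0.404  0.685 -0.606]
side isolator 0.94 [205. 173.] 3802
side isolator 0.24 [281. 205.] 370
side handle 0.57 [202. 155.] 737
side case 0.94 [280. 274.] 3737
side case 0.68 [284. 205.] 362
side padlock 0.85 [284. 251.] 501
side screwdriver 0.93 [214. 239.] 351
side screwdriver 0.74 [201. 153.] 703
side guide_bush 0.83 [282. 206.] 382
side handle_grip 0.75 [202. 153.] 804
side handle_hole 0.67 [280. 274.] 3780
side handle_hole 0.63 [203. 154.] 782
side ear_hole 0.94 [209. 172.] 3727
wrist [0.122 0.566 0.375] [ 0.272 -0.096 -0.958]
```

Run:
```python
import cv2
for n in ['scene','side']:
    im=cv2.imread(f'pics/{n}0.png')
    if n=='scene': a=im[130:370,170:470]
    else: a=im[110:330,120:390]
    a=cv2.resize(a,None,fx=2.6,fy=2.4 if 0 else 2.6,interpolation=cv2.INTER_CUBIC); a=cv2.resize(a,(780,int(a.shape[0]*780/a.shape[1]))) ; cv2.imwrite(f'pics/{n}0c.png',a[:600]); print(a.shape)
```

```text
(624, 780, 3)
(635, 780, 3)
```

View pics/scene0.png

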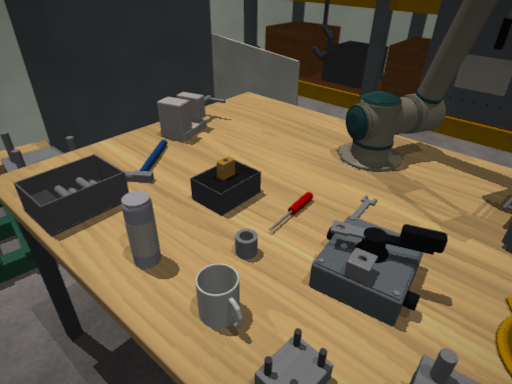

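View pics/wrist0.png

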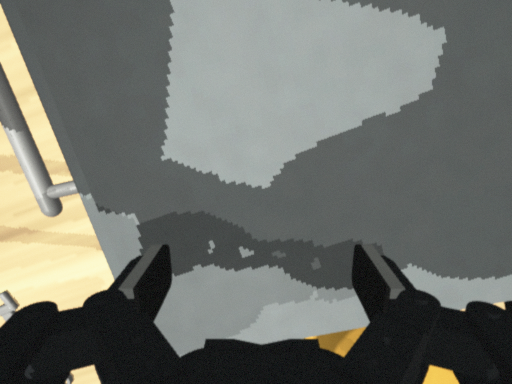

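View pics/side0.png

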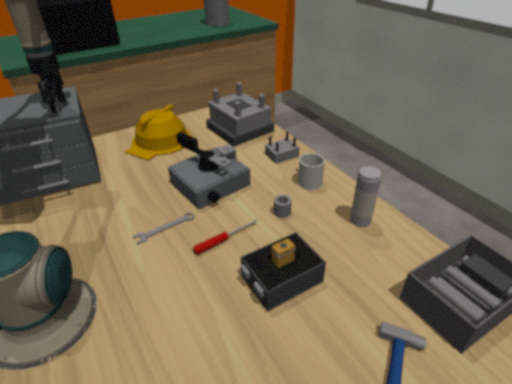

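```bash
ls pics
```

```text
scene0.png
scene0c.png
side0.png
side0c.png
wrist0.png
```

The scene view shows the isolator around (373,265) with the grip at (420,240). The case is at (225,185) with the brass padlock at (227,169), the bush at (246,243) and the screwdriver at (295,210). Next I look at enlarged crops.

View pics/scene0c.png

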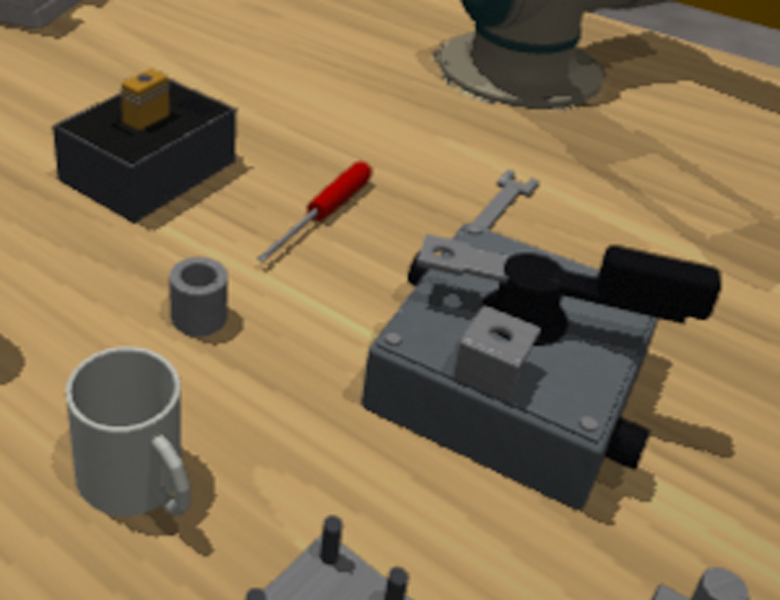

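View pics/side0c.png

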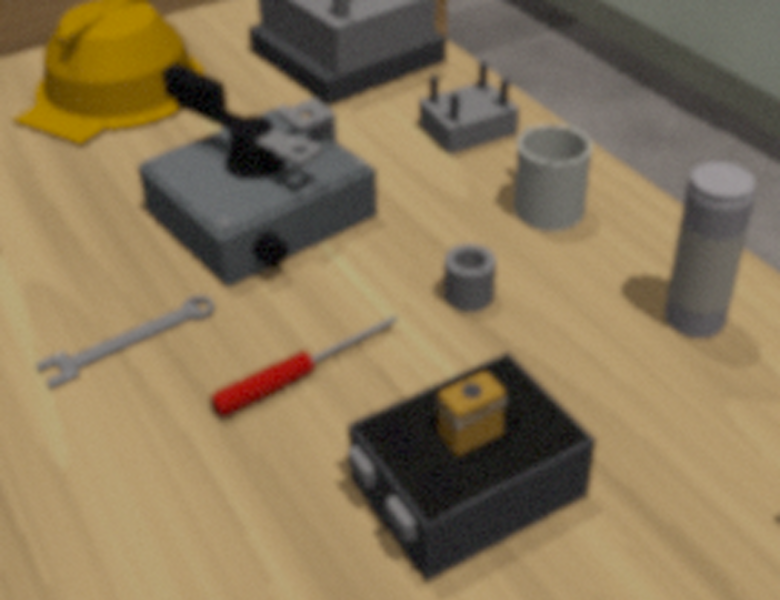

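Run:
```python
from h import *
for c,px,z,n in [('scene',(228,160),.116,'padtop'),('scene',(246,233),.05,'bush'),('scene',(420,238),.151,'grip'),('scene',(375,240),.13,'pivot'),('scene',(362,262),.106,'ear?'),
 ('side',(283,244),.116,'padtop'),('side',(282,198),.05,'bush'),('side',(188,141),.151,'grip'),('side',(208,160),.13,'pivot'),('side',(224,153),.106,'ear?')]:
    print(c,n,np.round(atz(c,px,z),3))
```

```text
scene padtop [ 0.509 -0.187  0.116]
scene bush [0.647 0.004 0.05 ]
scene grip [0.533 0.335 0.151]
scene pivot [0.569 0.267 0.13 ]
scene ear? [0.615 0.268 0.106]
side padtop [ 0.515 -0.192  0.116]
side bush [0.655 0.014 0.05 ]
side grip [0.496 0.297 0.151]
side pivot [0.514 0.196 0.13 ]
side ear? [0.588 0.241 0.106]
```

```bash
cat >> h.py <<'E'
def go(target,yaw=None):
    """tool-frame shift (mm) and turn about tool z to reach world target TCP. yaw= world angle of tool x"""
    s=st(); q=s['ee_rot']; Rt=R.from_quat([q[1],q[2],q[3],q[0]]).as_matrix()
    d=Rt.T@(np.array(target)-s['position'])*1000
    x=np.arctan2(Rt[1,0],Rt[0,0]); out=None
    if yaw is not None:
        dw=(yaw-x+np.pi/2)%np.pi-np.pi/2; out=-dw
    print('clock',round(float(s['clock']),2),'pos',np.round(s['position'],4),'toolx',round(x,3),'tilt',np.round(Rt[:,2],3),'q6',np.round(s['qpos'][5],2),'w',round(float(s['width']),4),'F',np.round(s['contact_force'],1))
    print('shift',np.round(d,1),'turn',None if out is None else round(out,3))
E
python3 - <<'E'
from h import *
go([.47,.18,.36],-0.3); print(cal('wrist')[0])
E
```

```text
clock 1.5 pos [0.1922 0.542  0.2313] toolx 1.23 tilt [ 0.  0. -1.] q6 -0.12 w 0.0851 F [-0.4 -0.1 -0. ]
shift [-248.3  382.8 -128.7] turn 1.53
[[308.94749337   0.         261.35220602]
 [  0.         308.94749337 191.08342345]
 [  0.           0.           1.        ]]
```

drive_tool(steps=[[-50,80,-26,0,1],[-100,155,-52,0,1],[-150,230,-78,0,1],[-200,310,-104,0,1],[-248,383,-129,0,1]])

```text
clock: 2.0
position: [0.3398, 0.3498, 0.2999]
ee_rot: [0.0, 0.817, 0.577, 0.0]
contact_force: [0.1, -0.3, -0.4]
width: 0.0855
```

Run:
```python
from h import *
go([.47,.18,.36],1.23)
```

```text
clock 2.0 pos [0.3398 0.3498 0.2999] toolx 1.231 tilt [ 0.001  0.    -1.   ] q6 -0.57 w 0.0855 F [ 0.1 -0.3 -0.4]
shift [-116.6  179.4  -60. ] turn 0.001
```

drive_tool(steps=[[-25,40,-15,0,1],[-50,80,-30,0,1],[-75,120,-45,0,1],[-100,160,-60,0,1],[-117,179,-60,0,1]])

```text
clock: 2.5
position: [0.4727, 0.1771, 0.362]
ee_rot: [0.002, 0.817, 0.576, 0.003]
contact_force: [0.2, 0.5, 0.2]
width: 0.0853
```

drive_tool(steps=[[0,0,0,0,1],[0,0,0,0,1]])

```text
clock: 2.7
position: [0.4729, 0.1768, 0.362]
ee_rot: [0.001, 0.818, 0.575, 0.003]
contact_force: [-1.1, -0.3, -0.4]
width: 0.0857
```

Run:
```python
from h import *
go([.47,.18,.36],1.23); snap('wrist','wrist1.png')
```

```text
clock 2.7 pos [0.4729 0.1768 0.362 ] toolx 1.226 tilt [ 0.006  0.001 -1.   ] q6 -1.01 w 0.0857 F [-1.1 -0.3 -0.4]
shift [ 2.  -3.8  2. ] turn -0.004
```

View pics/wrist1.png

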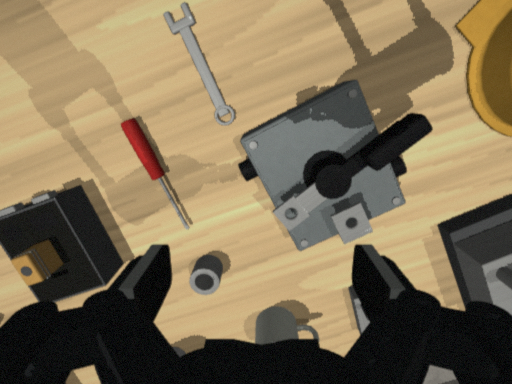

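The wrist view shows the handle pointing up-right with the grip at (400,140), pivot (330,178), tail hole (291,213) and ear hole (351,223).

Run:
```python
from h import *
im=cv2.imread('pics/wrist1.png')
cv2.imwrite('pics/w1c.png',cv2.resize(im[70:260,225:445],None,fx=3,fy=3,interpolation=cv2.INTER_CUBIC))
cv2.imwrite('pics/w1d.png',cv2.resize(im[170:310,0:180],None,fx=4,fy=4,interpolation=cv2.INTER_CUBIC))
```

```text
(no output)
```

View pics/w1c.png

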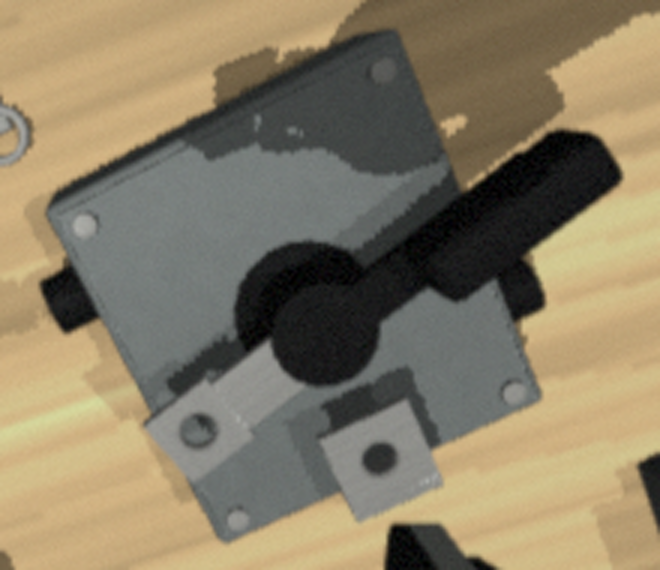

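View pics/w1d.png

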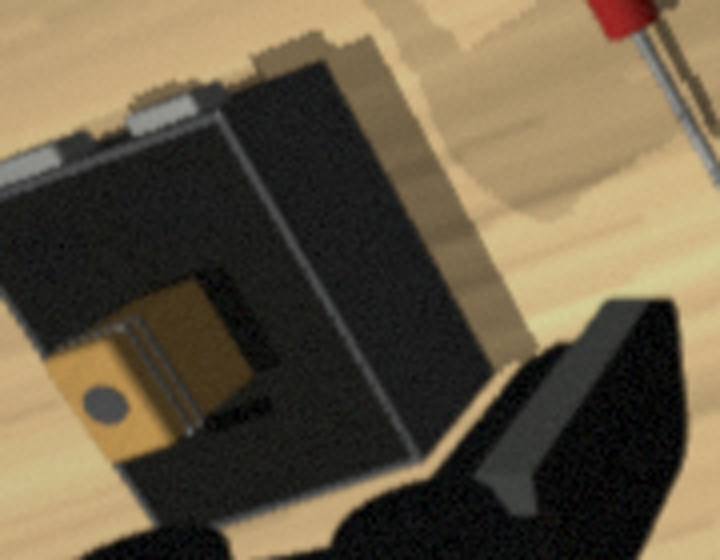

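Run:
```python
from h import *
f=lambda x,y:(x/3+225,y/3+70)
g=lambda x,y:(x/4,y/4+170)
A=lambda p,z:atz('wrist',p,z)
ear=A(f(380,458),.106); tail=A(f(199,429),.115)
sc=[A(f(*p),.071) for p in [(383,70),(84,224),(238,519),(513,391)]]
c=np.mean(sc,0); print('ear',ear,'tail',tail,'c',c)
print('screws',np.round(sc,3),[np.linalg.norm(sc[i]-sc[i-1]) for i in range(4)])
print('ear r',np.linalg.norm(ear[:2]-c[:2]),'tail r',np.linalg.norm(tail[:2]-c[:2]))
ae=np.arctan2(*(ear-c)[1::-1]); at=np.arctan2(*(tail-c)[1::-1]); print('ear ang',ae,'tail ang',at,'theta',1.4+at-ae)
for i in range(4):
    d=sc[i]-sc[i-1]; print(np.arctan2(d[1],d[0])%(np.pi/2))
gr=[A(f(*p),.151) for p in [(572,132),(620,178),(460,250),(430,265)]];print('grip',np.round(gr,3))
pt=A(g(106,405),.116); print('pad',pt)
cc=[A(g(*p),.07) for p in [(218,112),(418,458)]];print('case edge',np.round(cc,3),np.linalg.norm(cc[1]-cc[0]),np.arctan2(*(cc[1]-cc[0])[1::-1]))
pp=[A(g(*p),.116) for p in [(48,358),(116,463),(190,435),(128,322)]];print('pad corners',np.round(pp,3))
```

```text
ear [0.60295694 0.26461218 0.106     ] tail [0.55717175 0.18996774 0.115     ] c [0.53373814 0.25571132 0.071     ]
screws [[0.439 0.319 0.071]
 [0.459 0.17  0.071]
 [0.629 0.192 0.071]
 [0.608 0.341 0.071]] [np.float64(0.17033188408264477), np.float64(0.15090802677907864), np.float64(0.17148689808154097), np.float64(0.1505743987217685)]
ear r 0.06978873029976185 tail r 0.06979507511000099
ear ang 0.12788846208228755 tail ang -1.2283963956269652 theta 0.04371514229074713
0.12977443204255001
0.13040873011055898
0.13175003367443025
0.1380787280440945
grip [[0.477 0.358 0.151]
 [0.5   0.372 0.151]
 [0.507 0.309 0.151]
 [0.508 0.296 0.151]]
pad [ 0.51364234 -0.19361819  0.116     ]
case edge [[ 0.434 -0.134  0.07 ]
 [ 0.591 -0.135  0.07 ]] 0.1565892619081355 -0.004279631992670072
pad corners [[ 0.49  -0.203  0.116]
 [ 0.536 -0.203  0.116]
 [ 0.534 -0.172  0.116]
 [ 0.488 -0.168  0.116]]
```

Everything checks out: hole radii of 69.8 mm and screw spacing of 150×171 mm. That gives the pivot at (0.534,0.2555), enclosure yaw 0.131 and handle angle about 0.045. Next, above the grip.

Run:
```python
from h import *
go([.5055,.3357,.20],.342)
for p in [(458,40),(470,60),(468,100),(490,130)]: print(np.round(atz('wrist',p,.02),3),np.round(atz('wrist',p,.1),3))
```

```text
clock 2.75 pos [0.4722 0.1776 0.3619] toolx 1.227 tilt [ 0.005  0.001 -1.   ] q6 -1.01 w 0.0856 F [-0.9  0.5  0.5]
shift [159.7 -22.6 162.2] turn 0.885
[0.424 0.494 0.02 ] [0.42  0.446 0.1  ]
[0.456 0.506 0.02 ] [0.447 0.456 0.1  ]
[0.512 0.495 0.02 ] [0.493 0.447 0.1  ]
[0.568 0.52  0.02 ] [0.541 0.468 0.1  ]
```

drive_tool(steps=[[35,-5,25,0.15,1],[65,-10,55,0.3,1],[95,-14,85,0.45,1],[125,-18,115,0.6,1],[150,-21,145,0.75,1]])

```text
clock: 3.25
position: [0.5021, 0.3293, 0.216]
ee_rot: [-0.0, 0.972, 0.235, 0.003]
contact_force: [0.7, 0.1, 0.8]
width: 0.0854
```

Run:
```python
from h import *
go([.5055,.3357,.20],.342)
```

```text
clock 3.25 pos [0.5021 0.3293 0.216 ] toolx 0.475 tilt [ 0.005  0.002 -1.   ] q6 -0.01 w 0.0854 F [0.7 0.1 0.8]
shift [ 5.9 -4.1 16. ] turn 0.133
```

drive_tool(steps=[[6,-4,16,0.133,1],[6,-4,16,0.133,1],[6,-4,16,0.133,1]])

```text
clock: 3.55
position: [0.5045, 0.3365, 0.2001]
ee_rot: [-0.0, 0.985, 0.172, 0.002]
contact_force: [-0.1, -0.6, 1.0]
width: 0.0853
```

Run:
```python
from h import *
snap('wrist','w2.png');snap('scene','s2.png')
go([.5055,.3357,.12],.342)
```

```text
clock 3.65 pos [0.5057 0.3359 0.2016] toolx 0.344 tilt [ 0.007  0.003 -1.   ] q6 0.13 w 0.0854 F [ 1.5 -0.8  0.5]
shift [-0.9  0.2 81.6] turn 0.002
```

View pics/w2.png

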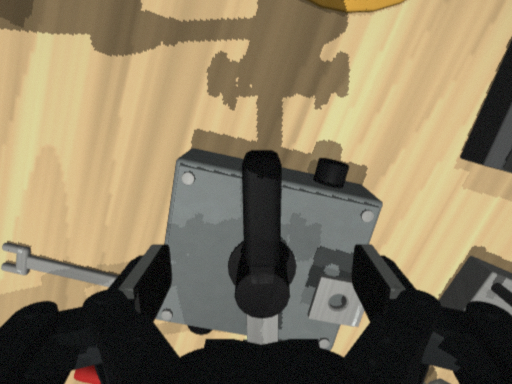

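Run:
```python
from h import *
s=st();print(proj('wrist',s['position']),proj('wrist',[.5055,.3357,.151]),proj('wrist',[.534-.0285*.529,.2555+.08*.529,.151]),proj('wrist',[.534-.0285*1.47,.2555+.08*1.47,.151]))
```

```text
[[263.24403571 246.22195976]] [[261.90219543 211.83347908]] [[261.66192128 265.0543364 ]] [[261.95714459 153.05471057]]
```

drive_tool(steps=[[0,0,30,0,1],[0,0,60,0,1],[0,0,80,0,1],[0,0,80,0,-1],[0,0,80,0,-1]], squeeze=30)

```text
clock: 4.15
position: [0.507, 0.3361, 0.1232]
ee_rot: [-0.001, 0.985, 0.171, 0.005]
contact_force: [0.4, -0.3, 0.2]
width: 0.0587
```

drive_tool(steps=[[0,0,0,0,-1],[0,0,0,0,-1],[0,0,0,0,-1]])

```text
clock: 4.45
position: [0.5074, 0.3363, 0.1254]
ee_rot: [-0.002, 0.985, 0.171, 0.006]
contact_force: [-1.4, -1.3, 6.2]
width: 0.0255
```

```bash
cat > arc.py <<'E'
from h import *
import sys
P=np.array([.534,.2555]); 
s=st(); q=s['ee_rot']; Rt=R.from_quat([q[1],q[2],q[3],q[0]]).as_matrix(); p0=s['position']
print('r',np.linalg.norm(p0[:2]-P)); a0=np.arctan2(*(p0[:2]-P)[::-1]); print('ang',a0,'theta',a0-3.273+1.4)
go(p0)
r=.085; z=.12
for k in sys.argv[1:]:
    a=a0+float(k); t=np.array([P[0]+r*np.cos(a),P[1]+r*np.sin(a),z]); d=Rt.T@(t-p0)*1000
    x=np.arctan2(Rt[1,0],Rt[0,0]); dw=(a-np.pi/2-x+np.pi/2)%np.pi-np.pi/2
    print(k,np.round(d,1),round(-dw,3))
E
python3 arc.py .1 .2 .3 .4 .5
```

```text
r 0.08505964006648399
ang 1.8894019371532658 theta 0.016401937153265544
clock 4.45 pos [0.5074 0.3363 0.1254] toolx 0.343 tilt [ 0.01   0.005 -1.   ] q6 0.13 w 0.0255 F [-1.4 -1.3  6.2]
shift [0. 0. 0.] turn None
.1 [-8.6  0.3  5.3] -0.075
.2 [-17.    1.3   5.2] -0.175
.3 [-25.3   3.2   5.1] -0.275
.4 [-33.3   6.    5. ] -0.375
.5 [-41.1   9.5   4.9] -0.475
```

drive_tool(steps=[[-8.6,0.3,0,-0.09,-1],[-17,1.3,0,-0.18,-1],[-25.3,3.2,0,-0.28,-1],[-33.3,6,0,-0.38,-1],[-41.1,9.5,0,-0.48,-1]], squeeze=30)

```text
clock: 4.95
position: [0.4724, 0.3138, 0.1255]
ee_rot: [-0.0, 0.916, 0.402, 0.007]
contact_force: [2.4, 1.2, -3.1]
width: 0.0254
```

```bash
python3 arc.py .1 .2 .3 .4 .5
```

```text
r 0.08480485517667917
ang 2.383381760630846 theta 0.5103817606308456
clock 4.95 pos [0.4724 0.3138 0.1255] toolx 0.828 tilt [ 0.012  0.006 -1.   ] q6 -0.36 w 0.0254 F [ 2.4  1.2 -3.1]
shift [0. 0. 0.] turn None
.1 [-8.6  0.1  5.3] -0.085
.2 [-17.    1.2   5.2] -0.185
.3 [-25.2   3.2   5.1] -0.285
.4 [-33.3   6.    5.1] -0.385
.5 [-41.    9.6   5. ] -0.485
```

Works well; continuing.

drive_tool(steps=[[-8.6,0.2,0,-0.1,-1],[-17,1.2,0,-0.2,-1],[-25.2,3.2,0,-0.3,-1],[-33.3,6,0,-0.39,-1],[-41,9.6,0,-0.49,-1]])

```text
clock: 5.45
position: [0.4519, 0.2771, 0.1254]
ee_rot: [0.001, 0.79, 0.613, 0.007]
contact_force: [2.2, -0.2, -3.0]
width: 0.0255
```

```bash
python3 arc.py .1 .2 .3 .35 .4 .45
```

```text
r 0.08486115662549536
ang 2.883841782998855 theta 1.0108417829988547
clock 5.45 pos [0.4519 0.2771 0.1254] toolx 1.321 tilt [ 0.013  0.007 -1.   ] q6 -0.9 w 0.0255 F [ 2.2 -0.2 -3. ]
shift [0. 0. 0.] turn None
.1 [-8.5  0.2  5.4] -0.092
.2 [-17.    1.4   5.3] -0.192
.3 [-25.2   3.4   5.2] -0.292
.35 [-29.2   4.7   5.2] -0.342
.4 [-33.2   6.3   5.2] -0.392
.45 [-37.1   8.    5.2] -0.442
```

drive_tool(steps=[[-8.5,0.2,0,-0.1,-1],[-17,1.4,0,-0.2,-1],[-25.2,3.4,0,-0.29,-1],[-32.2,5.9,0,-0.38,-1],[-32.2,5.9,0,-0.38,-1]])

```text
clock: 5.95
position: [0.4498, 0.2439, 0.1255]
ee_rot: [0.003, 0.66, 0.751, 0.007]
contact_force: [0.5, 0.0, -2.4]
width: 0.0255
```

```bash
python3 - <<'E'
from h import *
snap('wrist','w3.png'); snap('scene','s3.png'); snap('side','d3.png')
im=cv2.imread('pics/s3.png'); cv2.imwrite('pics/s3c.png',cv2.resize(im[200:320,290:450],None,fx=4.5,fy=4.5,interpolation=cv2.INTER_CUBIC))
im=cv2.imread('pics/w3.png'); cv2.imwrite('pics/w3c.png',cv2.resize(im,None,fx=1.5,fy=1.5,interpolation=cv2.INTER_CUBIC))
E
python3 arc.py
```

```text
r 0.08506770513184349
ang -3.007919216632147 theta -4.880919216632147
clock 6.1 pos [0.4497 0.2442 0.1255] toolx 1.7 tilt [ 0.013  0.006 -1.   ] q6 -1.34 w 0.0256 F [ 0.8 -3.1 -1.4]
shift [0. 0. 0.] turn None
```

View pics/s3c.png

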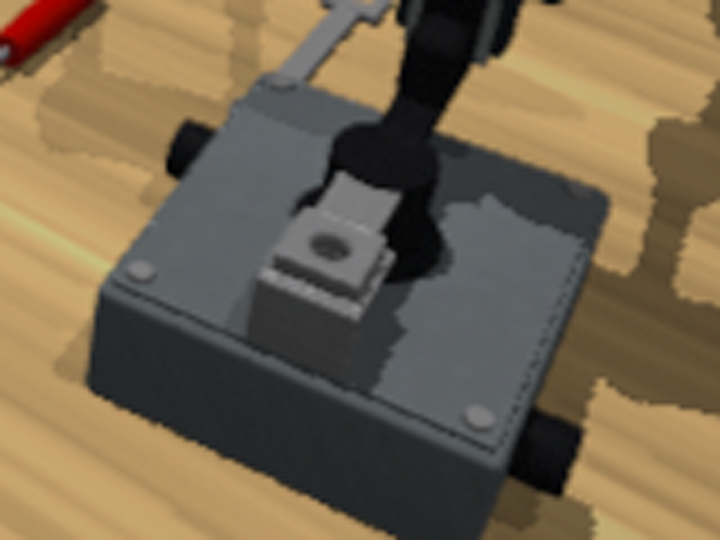

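View pics/w3c.png

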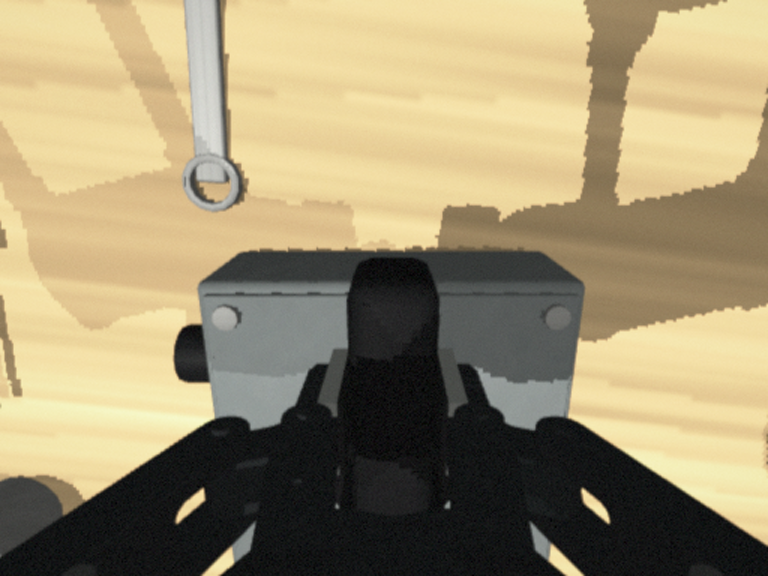

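drive_tool(steps=[[0,0,0,0,1],[0,0,0,0,1],[0,0,0,0,1],[0,0,-30,0,1],[0,0,-70,0,1]])

```text
clock: 6.6
position: [0.4473, 0.2434, 0.1945]
ee_rot: [0.002, 0.66, 0.751, 0.005]
contact_force: [1.2, -0.3, -0.8]
width: 0.0854
```

Run:
```python
from h import *
go([.61,.265,.34])
```

```text
clock 6.6 pos [0.4473 0.2434 0.1945] toolx 1.7 tilt [ 0.009  0.004 -1.   ] q6 -1.34 w 0.0854 F [ 1.2 -0.3 -0.8]
shift [   0.9  165.4 -144. ] turn None
```

drive_tool(steps=[[0,25,-40,0,1],[0,60,-75,0,1],[0,97,-110,0,1],[0,132,-144,0,1],[0,165,-144,0,1]])

```text
clock: 7.1
position: [0.613, 0.265, 0.3466]
ee_rot: [0.005, 0.66, 0.751, 0.01]
contact_force: [-0.7, -0.1, 0.6]
width: 0.0854
```

drive_tool(steps=[[0,0,0,0,1],[0,0,0,0,1]])

```text
clock: 7.3
position: [0.6135, 0.2652, 0.3465]
ee_rot: [0.005, 0.66, 0.751, 0.01]
contact_force: [-0.4, 0.5, 0.3]
width: 0.0851
```

Run:
```python
from h import *
go([.61,.265,.34])
im=snap('wrist','w4.png'); print(proj('wrist',[[.603,.2647,.115],[.603,.2647,.106]]))
snap('scene','s4.png')
c=proj('wrist',[.603,.2647,.115])[0].astype(int); x0=max(c[0]-90,0);y0=max(c[1]-90,0); print(x0,y0)
cv2.imwrite('pics/w4c.png',cv2.resize(im[y0:y0+150,x0:x0+180],None,fx=4,fy=4,interpolation=cv2.INTER_CUBIC))
```

```text
clock 7.3 pos [0.6135 0.2652 0.3465] toolx 1.699 tilt [ 0.02   0.009 -1.   ] q6 -1.4 w 0.0851 F [-0.4  0.5  0.3]
shift [ 0.2 -3.7  6.4] turn None
[[261.3311272  149.78961682]
 [261.28348366 148.49122683]]
171 60
```

View pics/w4c.png

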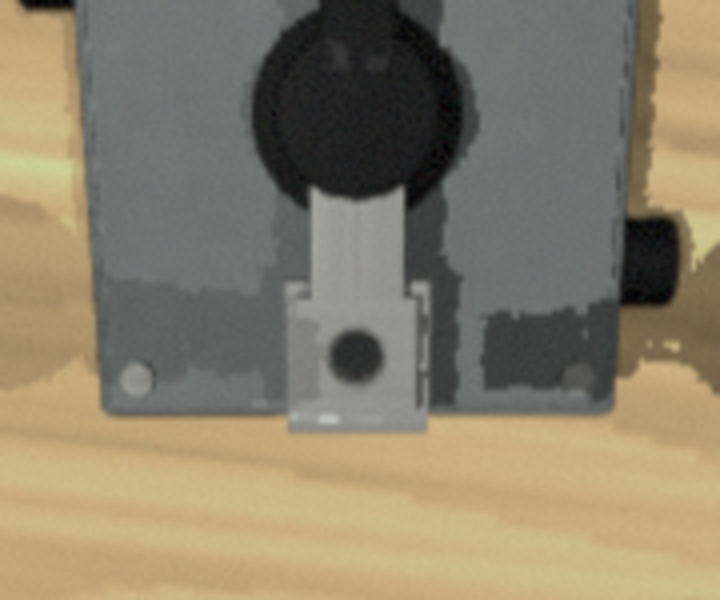

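Run:
```python
from h import *
im=cv2.imread('pics/w4.png'); g=cv2.cvtColor(im,cv2.COLOR_BGR2GRAY)
for r in range(131,170,2): print(r,' '.join('%3d'%v for v in g[r,238:284]))
```

```text
131  98  96  98 102 127 146 150 148 139 127 125 156 156 155 155 152 150 149 151 152 151 150 148 152 150 149 147 145 146 147 145 146 144 132  90 101 144 146 146 139 104  71  62  58  62  65
133  98  95  96 106 129 143 141 127 113 109 111 152 160 155 150 150 150 150 151 152 152 150 152 151 151 150 148 146 144 146 147 146 146 129  87  89 121 125 130 140 104  68  64  61  62  63
135  97  96  99 102 119 131 135 144 148 149 149 152 158 154 153 150 150 150 151 150 151 150 150 151 151 152 150 151 149 152 149 149 147 147 144 146 140 106 104 136 104  72  62  62  58  58
137  97  98  96 101 119 144 138 150 150 153 153 152 153 154 153 153 153 152 149 151 154 152 152 151 152 150 151 151 149 153 148 149 153 152 150 150 140 103 107 138 104  68  62  62  64  67
139  98  96  97 100 112 130 134 136 141 140 143 148 148 147 149 147 148 148 147 148 150 152 148 149 148 148 146 149 150 147 147 148 147 147 150 146 135  99  81  89  95  67  61  63  61  63
141  95  98  99  97 108 130 132 125 128 129 129 129 134 146 149 148 150 149 144 140 136 131 133 132 136 141 147 147 149 147 146 146 147 147 147 146 137 100  85 
[... 1959 characters left out ...]
 154 162 165 164 163 154 146 148 147 147 148 147 147 147 148 145 147 147 145 145 146 146 144 147 146 143 144 142 124 121 119 120 121 120
165 170 169 172 170 167 150 151 148 147 144 148 145 160 179 181 182 182 168 148 144 145 147 151 151 153 152 154 155 150 145 144 145 141 144 145 144 142 144 142 150 177 179 179 179 180 178
167 173 170 171 171 165 137 141 140 138 143 138 141 142 142 139 138 141 141 138 139 139 141 142 143 143 141 141 141 142 142 143 141 140 141 142 143 139 142 143 152 176 181 181 184 181 180
169 169 173 170 171 171 169 170 171 171 169 170 170 169 172 170 171 169 173 172 171 173 174 174 175 174 176 175 174 176 173 172 176 174 175 175 175 173 175 175 176 176 178 177 175 179 178
```

Run:
```python
from h import *
print(atz('wrist',(259.9,149.2),.115), atz('wrist',(260.4,148),.106))
go([.5137,-.1936,.25],1.567)
```

```text
[0.60187579 0.26277848 0.115     ] [0.60189788 0.26342836 0.106     ]
clock 7.4 pos [0.6119 0.2651 0.3464] toolx 1.7 tilt [ 0.019  0.008 -1.   ] q6 -1.4 w 0.0857 F [-0.1 -0.4  0.2]
shift [-442.8 -158.2   90.8] turn 0.133
```

drive_tool(steps=[[-45,-16,0,0.13,1],[-90,-32,0,0.133,1],[-136,-48,10,0.133,1],[-180,-64,20,0.133,1],[-226,-80,30,0.133,1]])

```text
clock: 7.9
position: [0.5598, 0.03, 0.3134]
ee_rot: [0.004, 0.708, 0.706, 0.01]
contact_force: [0.9, -0.5, -0.4]
width: 0.0854
```

Run:
```python
from h import *
go([.5137,-.1936,.25],1.567)
```

```text
clock 7.9 pos [0.5598 0.03   0.3134] toolx 1.568 tilt [ 0.019  0.008 -1.   ] q6 -1.65 w 0.0854 F [ 0.9 -0.5 -0.4]
shift [-224.3  -46.7   60.7] turn 0.001
```

drive_tool(steps=[[-47,-9,10,0,1],[-94,-18,20,0,1],[-141,-27,30,0,1],[-188,-37,40,0,1],[-224,-47,50,0,1]])

```text
clock: 8.4
position: [0.5111, -0.1949, 0.2604]
ee_rot: [0.004, 0.708, 0.706, 0.009]
contact_force: [-0.2, -0.3, 0.7]
width: 0.0857
```

drive_tool(steps=[[0,0,0,0,1],[0,0,0,0,1]])

```text
clock: 8.6
position: [0.5096, -0.1945, 0.2602]
ee_rot: [0.003, 0.709, 0.705, 0.009]
contact_force: [-0.5, 0.3, 0.6]
width: 0.0853
```

Run:
```python
from h import *
go([.5137,-.1936,.12],1.567)
im=snap('wrist','w5.png'); print(proj('wrist',[[.5137,-.1936,.116]]))
cv2.imwrite('pics/w5c.png',cv2.resize(im[60:330,80:440],None,fx=2.2,fy=2.2,interpolation=cv2.INTER_CUBIC))
```

```text
clock 8.6 pos [ 0.5096 -0.1945  0.2602] toolx 1.565 tilt [ 0.017  0.009 -1.   ] q6 -2.07 w 0.0853 F [-0.5  0.3  0.6]
shift [ -0.4   1.6 140.2] turn -0.002
[[260.96031007 179.18213722]]
```

View pics/w5c.png

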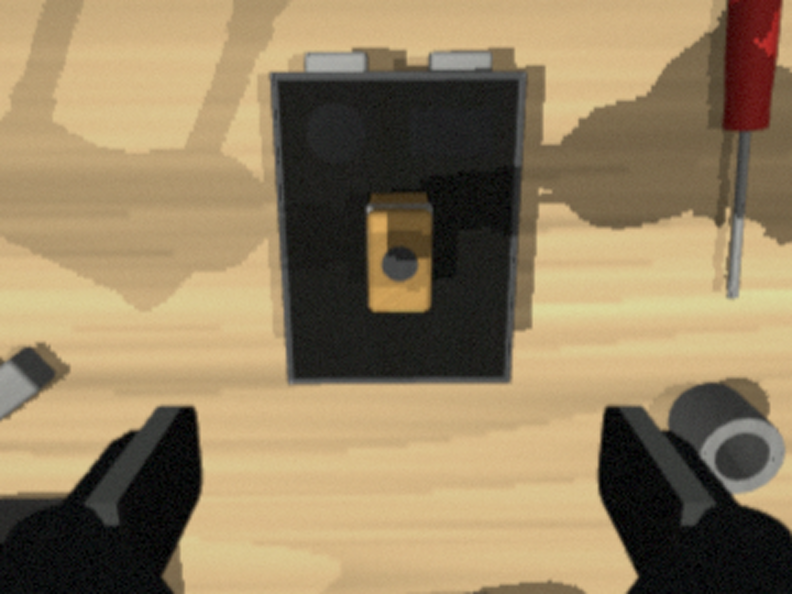

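drive_tool(steps=[[0,2,45,0,1],[0,3,90,0,1],[0,4,130,0,1],[0,4,140,0,1],[0,4,140,0,1]])

```text
clock: 9.15
position: [0.5166, -0.1908, 0.1201]
ee_rot: [0.002, 0.708, 0.706, 0.009]
contact_force: [0.6, -0.4, 0.1]
width: 0.0856
```

Run:
```python
from h import *
go([.5137,-.193,.082],1.567)
```

```text
clock 9.15 pos [ 0.5166 -0.1908  0.1201] toolx 1.569 tilt [ 0.016  0.011 -1.   ] q6 -2.07 w 0.0856 F [ 0.6 -0.4  0.1]
shift [-2.7 -3.5 38. ] turn 0.002
```

drive_tool(steps=[[-2.5,-3.5,20,0,1],[-2.5,-3.5,38,0,1],[-2.5,-3.5,38,0,1]])

```text
clock: 9.45
position: [0.514, -0.1924, 0.0827]
ee_rot: [0.002, 0.708, 0.707, 0.01]
contact_force: [0.4, 0.1, 1.2]
width: 0.0853
```

Run:
```python
from h import *
go([.5137,-.193,.082],1.567); im=snap('wrist','w6.png')
```

```text
clock 9.45 pos [ 0.514  -0.1924  0.0827] toolx 1.57 tilt [ 0.016  0.011 -1.   ] q6 -2.08 w 0.0853 F [0.4 0.1 1.2]
shift [-0.6 -0.4  0.7] turn 0.003
```

View pics/w6.png

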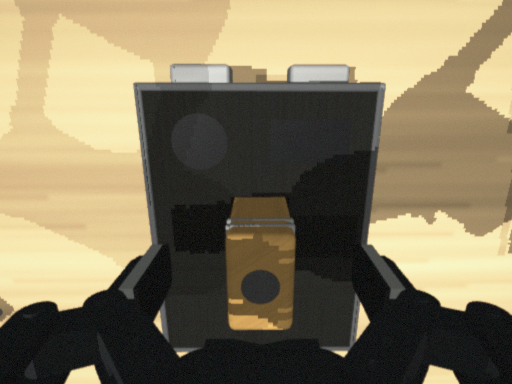

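The padlock sits centred between the fingers, top hole at (261,287). Closing now.

drive_tool(steps=[[0,0,0,0,-1],[0,0,0,0,-1],[0,0,0,0,-1],[0,0,0,0,-1],[0,0,0,0,-1]], squeeze=50)

```text
clock: 10.0
position: [0.5151, -0.1932, 0.0844]
ee_rot: [0.004, 0.708, 0.707, 0.01]
contact_force: [-0.9, 0.4, 4.4]
width: 0.0275
```

Run:
```python
from h import *
go([.5137,-.193,.082],1.567)
```

```text
clock 10.0 pos [ 0.5151 -0.1932  0.0844] toolx 1.57 tilt [ 0.019  0.009 -1.   ] q6 -2.08 w 0.0275 F [-0.9  0.4  4.4]
shift [ 0.1 -1.5  2.4] turn 0.003
```

drive_tool(steps=[[0,1,-2,0.02,-1],[0,-1,-4,-0.02,-1],[0,1,-6,0.02,-1],[0,-1,-8,-0.02,-1],[0,0,-10,0,-1]])

```text
clock: 10.5
position: [0.515, -0.1925, 0.0927]
ee_rot: [0.003, 0.708, 0.706, 0.01]
contact_force: [3.0, -0.1, -12.0]
width: 0.0269
```

drive_tool(steps=[[0,1,-3,0.02,-1],[0,-1,-6,-0.02,-1],[0,1,-9,0.02,-1],[0,-1,-12,-0.02,-1],[0,0,-15,0,-1]])

```text
clock: 11.0
position: [0.5147, -0.1925, 0.1075]
ee_rot: [0.002, 0.709, 0.705, 0.01]
contact_force: [0.7, 0.2, -3.1]
width: 0.0271
```

Run:
```python
from h import *
go([.5137,-.193,.182],1.567); im=snap('wrist','w7.png'); im=snap('side','d7.png')
a=im[170:330,190:370]; cv2.imwrite('pics/d7c.png',cv2.resize(a,None,fx=3.5,fy=3.5))
```

```text
clock 11.0 pos [ 0.5147 -0.1925  0.1075] toolx 1.565 tilt [ 0.018  0.012 -1.   ] q6 -2.07 w 0.0271 F [ 0.7  0.2 -3.1]
shift [  0.4   0.3 -74.5] turn -0.002
```

View pics/d7c.png

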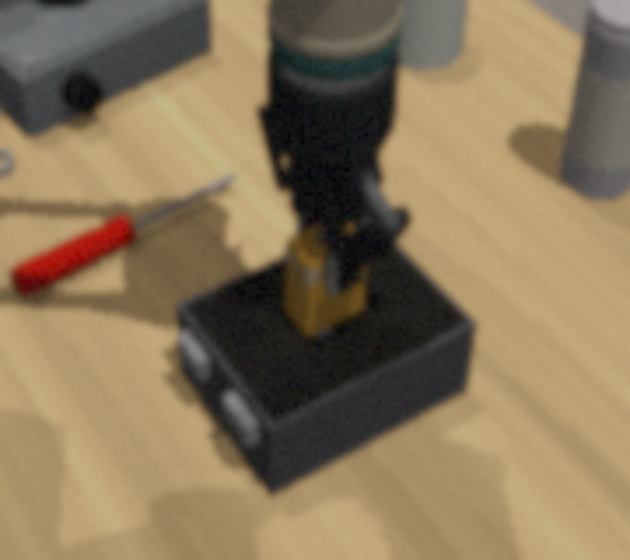

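The padlock is free; the force reads about 3 N, its own weight. Lifting clear.

drive_tool(steps=[[0,0,-15,0,-1],[0,0,-40,0,-1],[0,0,-75,0,-1],[0,0,-110,0,-1],[0,0,-140,0,-1]])

```text
clock: 11.6
position: [0.5112, -0.1943, 0.2505]
ee_rot: [0.003, 0.709, 0.705, 0.01]
contact_force: [0.5, 0.3, -3.4]
width: 0.0274
```

Run:
```python
from h import *
go([.6025,.2636,.245],1.567+.131); im=snap('wrist','w8.png'); im=snap('side','d8.png'); im2=snap('scene','s8.png')
a=im[120:300,210:370]; b=im2[80:230,150:310]; cv2.imwrite('pics/c8.png',np.hstack([cv2.resize(a,(390,440)),cv2.resize(b,(390,440))]))
```

```text
clock 11.6 pos [ 0.5112 -0.1943  0.2505] toolx 1.565 tilt [ 0.018  0.01  -1.   ] q6 -2.07 w 0.0274 F [ 0.5  0.3 -3.4]
shift [458.4  88.3  11.6] turn -0.133
```

View pics/c8.png

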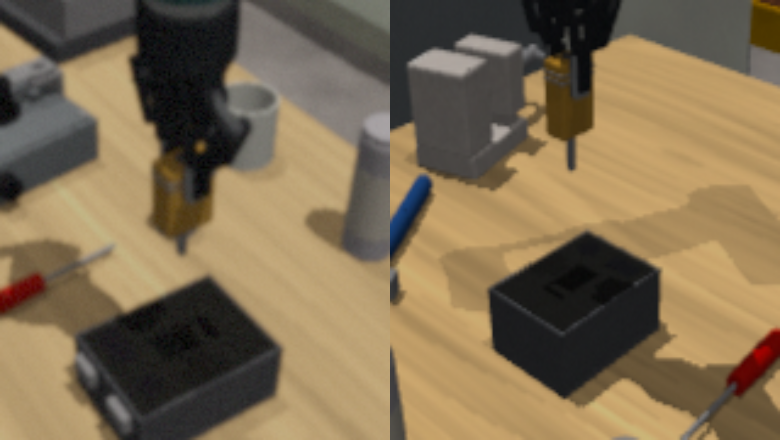

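View pics/w8.png

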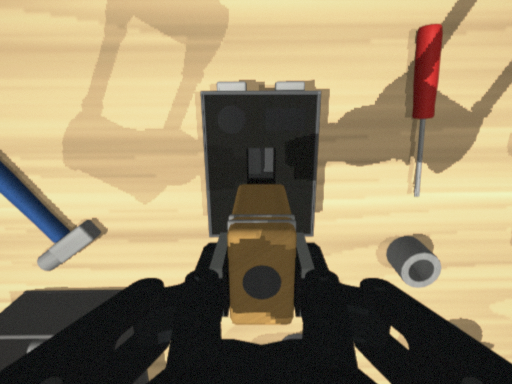

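Run:
```python
from h import *
p=st()['position'];print(p)
print('top',atz('wrist',(262,282),p[2]+.0316)-p)
a=(182*160/390+210,250*180/440+120); b=(572-390)*160/390+150,168*150/440+80
print('side foot',a,atz('side',a,p[2]-.0724)-p); print('scene foot',b,atz('scene',b,p[2]-.0724)-p)
```

```text
[ 0.51244489 -0.19483024  0.25044791]
top [-0.00152135 -0.00084938  0.0316    ]
side foot (284.6666666666667, 222.27272727272725) [ 0.00690939  0.00552185 -0.0724    ]
scene foot (224.66666666666669, 137.27272727272728) [-0.00601871 -0.00492821 -0.0724    ]
```

drive_tool(steps=[[47,9,0,0,-1],[94,18,0,0,-1],[140,27,0,-0.04,-1],[187,36,0,-0.08,-1],[234,45,0,-0.13,-1]])

```text
clock: 12.25
position: [0.5571, 0.0406, 0.2509]
ee_rot: [0.003, 0.661, 0.75, 0.008]
contact_force: [0.8, -0.3, -2.8]
width: 0.0273
```

Run:
```python
from h import *
go([.6025,.2636,.245],1.567+.131)
```

```text
clock 12.25 pos [0.5571 0.0406 0.2509] toolx 1.696 tilt [ 0.016  0.008 -1.   ] q6 -1.76 w 0.0273 F [ 0.8 -0.3 -2.8]
shift [215.6  72.8   8.5] turn -0.002
```

drive_tool(steps=[[47,16,0,0,-1],[94,32,0,0,-1],[141,48,2,0,-1],[188,64,4,0,-1],[216,73,6,0,-1]])

```text
clock: 12.75
position: [0.6014, 0.2676, 0.2443]
ee_rot: [0.002, 0.661, 0.751, 0.007]
contact_force: [0.2, -0.4, -2.8]
width: 0.0273
```

drive_tool(steps=[[0,0,0,0,-1],[0,0,0,0,-1]])

```text
clock: 12.95
position: [0.5996, 0.2678, 0.2409]
ee_rot: [0.0, 0.66, 0.751, 0.004]
contact_force: [-0.6, 0.2, -4.0]
width: 0.0274
```

```bash
cat > look.py <<'E'
from h import *
import sys
k=sys.argv[1]
go([.6035,.264,.20],1.698); im=snap('side','d%s.png'%k); im2=snap('scene','s%s.png'%k)
print(proj('side',[.6025,.2636,.115]),proj('scene',[.6025,.2636,.115]))
a=im[90:190,175:275]; b=im2[170:300,315:445]; cv2.imwrite('pics/c%s.png'%k,np.hstack([cv2.resize(a,(395,395),interpolation=cv2.INTER_CUBIC),cv2.resize(b,(395,395),interpolation=cv2.INTER_CUBIC)]))
E
python3 look.py 9
```

```text
clock 12.95 pos [0.5996 0.2678 0.2409] toolx 1.7 tilt [ 0.005  0.005 -1.   ] q6 -1.39 w 0.0274 F [-0.6  0.2 -4. ]
shift [-4.4  3.2 40.9] turn 0.002
[[224.66484007 146.18586542]] [[363.67715682 254.00994813]]
```

View pics/c9.png

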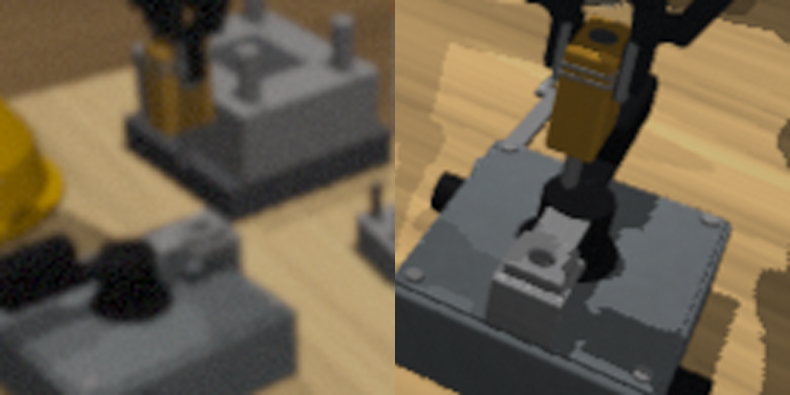

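drive_tool(steps=[[-4.4,4.5,0,0,-1],[-4.4,4.5,15,0,-1],[-4.4,4.5,30,0,-1],[-4.4,4.5,38,0,-1],[-4.4,4.5,38,0,-1]])

```text
clock: 13.55
position: [0.6053, 0.2611, 0.2034]
ee_rot: [0.001, 0.662, 0.75, 0.004]
contact_force: [-0.4, -0.4, -2.5]
width: 0.0273
```

drive_tool(steps=[[0,0,0,0,-1]])

```text
clock: 13.65
position: [0.6058, 0.2605, 0.2041]
ee_rot: [0.001, 0.662, 0.75, 0.004]
contact_force: [-0.1, 0.4, -2.2]
width: 0.0274
```

```bash
python3 look.py 10
```

```text
clock 13.65 pos [0.6058 0.2605 0.2041] toolx 1.695 tilt [ 0.007  0.005 -1.   ] q6 -1.4 w 0.0274 F [-0.1  0.4 -2.2]
shift [ 3.7 -1.9  4.1] turn -0.003
[[224.66484007 146.18586542]] [[363.67715682 254.00994813]]
```

View pics/c10.png

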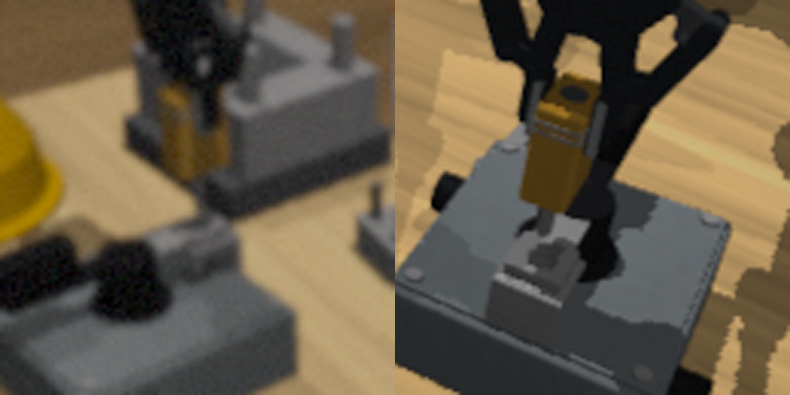

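drive_tool(steps=[[3.5,-0.5,0,0,-1],[3.5,-0.5,4,0,-1],[3.5,-0.5,8,0,-1],[3.5,-0.5,8,0,-1]])

```text
clock: 14.15
position: [0.6043, 0.2641, 0.1953]
ee_rot: [0.001, 0.662, 0.75, 0.003]
contact_force: [-0.7, -0.0, -2.0]
width: 0.0277
```

```bash
python3 look.py 11
python3 - <<'E'
from h import *
for i in range(3): manip.get_image('scene'); print(st()['position'])
p=st()['position']
for z in (.0724,.066): 
  f=p+[-.0023,-.0003,-z]; print(z,proj('side',f),proj('scene',f))
E
```

```text
clock 14.15 pos [0.6043 0.2641 0.1953] toolx 1.695 tilt [ 0.005  0.004 -1.   ] q6 -1.39 w 0.0277 F [-0.7 -0.  -2. ]
shift [ 0.1 -0.8 -4.7] turn -0.003
[[224.66484007 146.18586542]] [[363.67715682 254.00994813]]
[0.60486727 0.26413942 0.19606547]
[0.60495391 0.26414785 0.19619232]
[0.60499262 0.26413814 0.1962817 ]
0.0724 [[224.49005624 143.70781834]] [[364.58423821 250.57219124]]
0.066 [[224.34886619 141.94363928]] [[365.19622305 247.98372038]]
```

Run:
```python
import cv2,numpy as np
a=cv2.imread('pics/d11.png')[120:165,200:245];b=cv2.imread('pics/s11.png')[220:270,338:388]
cv2.imwrite('pics/c11b.png',np.hstack([cv2.resize(a,(395,395),interpolation=cv2.INTER_CUBIC),cv2.resize(b,(395,395),interpolation=cv2.INTER_CUBIC)]))
```

```text
(no output)
```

View pics/c11b.png

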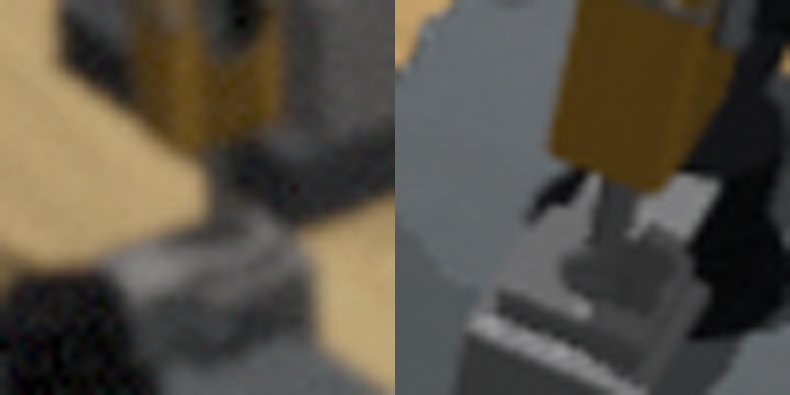

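drive_tool(steps=[[0,0,4,0,-1],[0,0,8,0,-1],[0,0,12,0,-1],[0,0,15,0,-1]])

```text
clock: 14.8
position: [0.6049, 0.2641, 0.1806]
ee_rot: [0.001, 0.662, 0.75, 0.004]
contact_force: [0.5, 0.5, -3.1]
width: 0.0274
```

```bash
python3 look.py 12;python3 - <<'E'
import cv2,numpy as np
a=cv2.imread('pics/d12.png')[120:165,200:245];b=cv2.imread('pics/s12.png')[220:270,338:388]
cv2.imwrite('pics/c12b.png',np.hstack([cv2.resize(a,(395,395),interpolation=cv2.INTER_CUBIC),cv2.resize(b,(395,395),interpolation=cv2.INTER_CUBIC)]))
E
```

```text
clock 14.8 pos [0.6049 0.2641 0.1806] toolx 1.695 tilt [ 0.006  0.004 -1.   ] q6 -1.39 w 0.0274 F [ 0.5  0.5 -3.1]
shift [  0.1  -1.2 -19.4] turn -0.003
[[224.66484007 146.18586542]] [[363.67715682 254.00994813]]
```

View pics/c12b.png

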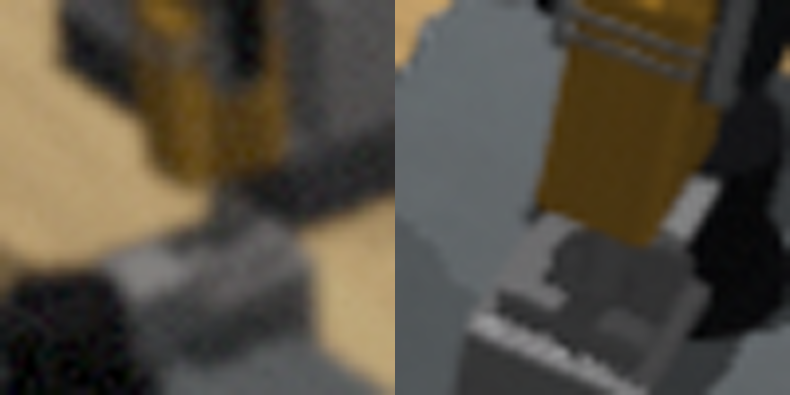

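drive_tool(steps=[[0,0,3,0,-1],[0,0,6,0,-1],[0,0,9,0,-1],[0,0,12,0,-1]])

```text
clock: 15.3
position: [0.6047, 0.2641, 0.1681]
ee_rot: [0.001, 0.662, 0.75, 0.003]
contact_force: [0.2, 0.7, -3.7]
width: 0.0267
```

```bash
python3 look.py 13
```

```text
clock 15.3 pos [0.6047 0.2641 0.1681] toolx 1.695 tilt [ 0.006  0.004 -1.   ] q6 -1.39 w 0.0267 F [ 0.2  0.7 -3.7]
shift [  0.2  -1.  -31.9] turn -0.003
[[224.66484007 146.18586542]] [[363.67715682 254.00994813]]
```

drive_tool(steps=[[0,0,4,0,-1],[0,0,8,0,-1],[0,0,11,0,-1],[0,0,14,0,-1]])

```text
clock: 15.8
position: [0.6044, 0.264, 0.1534]
ee_rot: [0.0, 0.662, 0.75, 0.003]
contact_force: [-0.2, 0.4, -2.4]
width: 0.0271
```

drive_tool(steps=[[0,0,1,0,-1],[0,0,2,0,-1]])

```text
clock: 16.0
position: [0.6042, 0.264, 0.1517]
ee_rot: [0.0, 0.662, 0.75, 0.003]
contact_force: [-1.9, -0.4, 2.4]
width: 0.0274
```

```bash
python3 look.py 14;python3 - <<'E'
import cv2,numpy as np
a=cv2.imread('pics/d14.png')[120:165,200:245];b=cv2.imread('pics/s14.png')[220:270,338:388]
cv2.imwrite('pics/c14b.png',np.hstack([cv2.resize(a,(395,395),interpolation=cv2.INTER_CUBIC),cv2.resize(b,(395,395),interpolation=cv2.INTER_CUBIC)]))
E
```

```text
clock 16.0 pos [0.6042 0.264  0.1517] toolx 1.695 tilt [ 0.004  0.004 -1.   ] q6 -1.39 w 0.0274 F [-1.9 -0.4  2.4]
shift [  0.3  -0.5 -48.3] turn -0.003
[[224.66484007 146.18586542]] [[363.67715682 254.00994813]]
```

View pics/c14b.png

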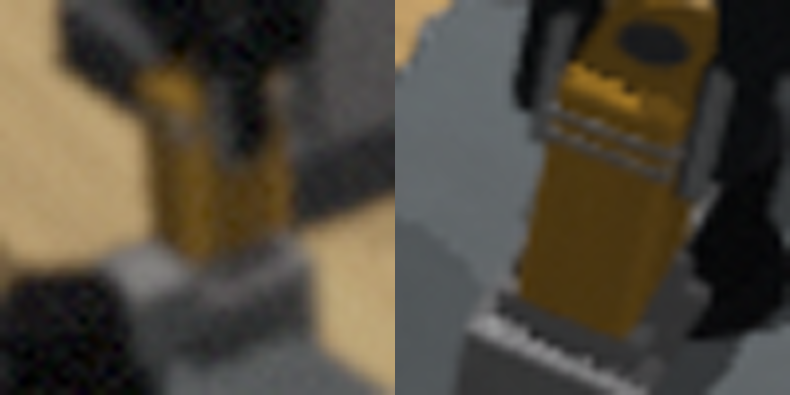

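The body has seated at the expected height (TCP 0.1517 against 0.1514 predicted), with contact felt. Releasing.

drive_tool(steps=[[0,0,0.5,0,-1],[0,0,0.5,0,-0.1],[0,0,0.5,0,0],[0,0,0.5,0,0.3],[0,0,0.5,0,1]], squeeze=20)

```text
clock: 16.6
position: [0.6046, 0.2641, 0.1515]
ee_rot: [0.001, 0.662, 0.75, 0.003]
contact_force: [-0.7, 0.1, 0.1]
width: 0.0683
```

drive_tool(steps=[[0,0,0,0,1],[0,0,0,0,1],[0,0,-10,0,1],[0,0,-40,0,1],[0,0,-80,0,1]])

```text
clock: 17.1
position: [0.6031, 0.2634, 0.2308]
ee_rot: [-0.001, 0.662, 0.75, 0.001]
contact_force: [0.9, 0.0, -0.4]
width: 0.0855
```

drive_tool(steps=[[0,-20,-40,0,1],[0,-40,-80,0,1],[0,-40,-100,0,1],[0,-40,-100,0,1]])

```text
clock: 17.5
position: [0.5643, 0.2587, 0.3363]
ee_rot: [0.002, 0.662, 0.75, 0.005]
contact_force: [0.9, 0.3, 0.2]
width: 0.0855
```

```bash
python3 look.py 15;python3 - <<'E'
from h import *
im=snap('wrist','w15.png'); print(proj('wrist',[[.6025,.2636,.183],[.6025,.2636,.115]]))
E
```

```text
clock 17.5 pos [0.5643 0.2587 0.3363] toolx 1.695 tilt [ 0.01   0.006 -1.   ] q6 -1.38 w 0.0855 F [0.9 0.3 0.2]
shift [ -0.2  38.1 136.7] turn -0.003
[[224.66484007 146.18586542]] [[363.67715682 254.00994813]]
[[262.2914578  216.59670059]
 [261.96065825 196.12874414]]
```

View pics/c15.png

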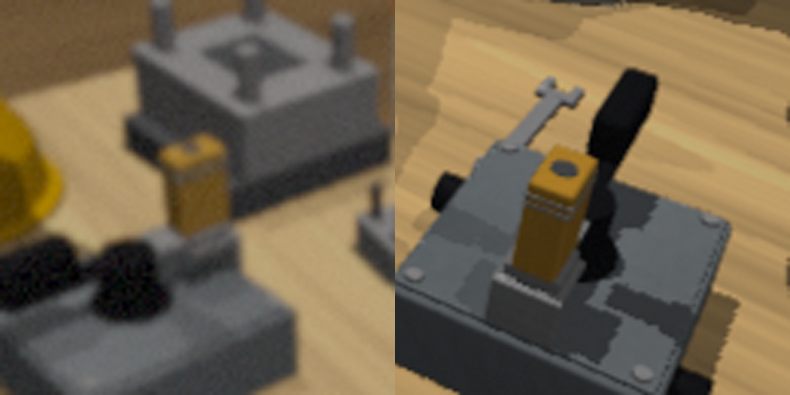

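View pics/w15.png

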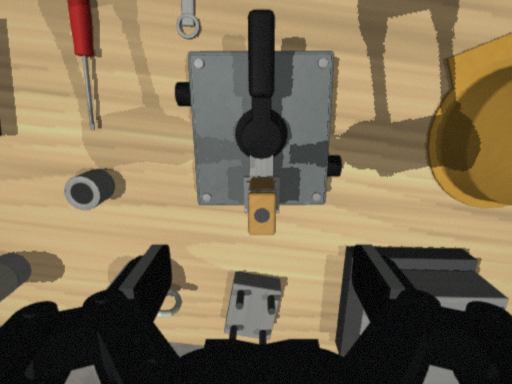

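Run:
```python
from h import *
a=cv2.imread('pics/scene0.png').astype(int);b=cv2.imread('pics/s15.png').astype(int)
for n,(x0,x1,y0,y1) in dict(bush=(230,262,225,262),driver=(265,318,190,235),case=(188,264,160,212),box=(315,420,275,315)).items():
    print(n,np.abs(a-b)[y0:y1,x0:x1].mean().round(1))
print(np.round(atz('wrist',(261.5,13),.151),4),np.round(atz('wrist',(262,132),.13),4))
for r in (25,50,80): 
    g=cv2.imread('pics/w15.png')[r,235:290].mean(1); print(r,235+np.where(g<55)[0][[0,-1]])
    c=np.mean(235+np.where(g<55)[0][[0,-1]]); p=atz('wrist',(c,r),.151); print(p, np.arctan2(.2555-p[1],.534-p[0]))
print('st',np.round(st()['contact_force'],1)); manip.sign_off()
```

```text
bush 3.0
driver 8.0
case 4.4
box 4.0
[0.4139 0.2393 0.151 ] [0.5244 0.2538 0.13  ]
25 [248 273]
[0.42396977 0.23960778 0.151     ] 0.14344305003074
50 [249 273]
[0.44530672 0.24274257 0.151     ] 0.14285776112739643
80 [249 274]
[0.47215949 0.24658824 0.151     ] 0.14312341550978683
st [-1.1  0.3 -0.3]
the job is handed in; nothing more can be done
```

The padlock is standing locked through the tail and the ear, with the handle at off, and I've handed the job in. It took about 17.6 s of the 61 s allowed.

**What I did:** I gripped the handle and swung it along its arc to off. I eased the padlock out of the foam with small wiggles, with about 12 N showing at the wrist. I lowered its pin through both holes until the body sat on the tail, then let go and moved the arm clear.

**Last checks:**
- **Handle:** the tool pose at the end of the swing gave 1.398 to 1.402. The picture taken after letting go of the handle put the tail hole about 0.6 mm short of the ear hole (about 1.39). The final picture gave about 1.41, so these differ by roughly 0.02 rad but all agree it is at off.
- **Padlock:** it stands upright, with its top within about 2 pixels of where it should be. It seated at 151.7 mm tool height, against 151.4 mm predicted.
- **Bystanders:** I never touched the screwdriver or the bush. Comparing the first and last scene pictures showed little change around the bush (3.0) and the case (4.4). The screwdriver area changed more (8.0). I put that down to the arm's moving shadow but did not check its position further.

**Disagreement:** midway, the side and scene views put the pin's foot about 6 mm off each way along their lines of sight. Their average matched the tool pose, and the pin went in without any force.

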